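# Load a mould board into the sloped stand and wedge it

## Task

Lay the carved wooden mould board, hollows up, on the upper part of the steel slope of the mould stand, between the side fence and the skewed rail, and let go of it there, so that it slides down by itself into the corner of the two fences. Then put the wooden wedge, thin end down the slope and flat on the steel, into the gap between the board and the skewed rail and press it down the slope, by feel, with about 10 N until it jams and clamps the board; do not force it harder, and let go. Leave the other things on the table alone.

Things in the scene. Friction and masses are not known exactly. Their poses are not given: they have to be found in the camera images.
- deck: Sloping waxed-steel deck of the wooden mould stand (fixed), 203 x 170 mm; smooth wood slides down it by itself. Origin: the locating corner on the steel, where the inner faces of its two fences would meet. +x up the slope (20 degrees, away from the robot), +y across, to the left and also uphill (14 degrees), +z square to the steel. Steel: x -18 to 185, y -18 to 152 mm.
- board_home (a point): Where the board's centre is when home, at deck x 28, y 46, z 12 mm (deck axes). The end fence, 16 mm high, stops it at deck x = 0 and runs from y = 14 to 88 mm; the side fence, 16 mm high, stops it at y = 0 and runs from x = 14 to 160 mm.
- gap_mouth (a point): Point of the deck (x 56, y 92, z 0 mm; deck axes) where the upper free corner of the homed board lies. The wedge goes in here, between board side (y = 92) and a fixed wooden rail, 22 mm thick, top 20 mm (screws 24) above the steel, from x = 0 to 112 mm. The rail's inner face runs y = a + x/6: the gap narrows down the slope. a is set by hand, 98.5 to 103.5 mm, and not known.
- mould_mid (a point): Centre (half-way up) of the wooden mould board, a loose block 56 x 92 x 24 mm (its x, y, z), 0.15 kg, with two round carved flower hollows in its top (+z). Take it across the 56 mm (x). Home in the corner, a long side (either) rests on the end fence, a short side on the side fence.
- wedge_grip (a point): Point in the grip block of the loose wooden wedge, 44 mm above its underside. +x towards the thick end, +z up. The block stands on the thick end: 30 mm along x, 18 mm along y (take it across these), 16 to 56 mm above the underside. The wedge, bare wood, 0.07 kg, 90 mm long, 20 mm high, 12 mm thick at the thin end, 27 mm at the thick end (1 in 6), stays put on the slope.
- wedge_thick_end (a point): Middle of the wedge's upright thick end face, 12 mm above its underside, 15 mm in +x from wedge_grip: push here, down the slope. A push of about 10 N presses on the board with 9 to 14 N, which is right; over 22 N on the board is too much. Jammed, it takes about 3 N more push for each mm, and stays in when let go.
- wedge_thin_end (a point): Lower corner of the wedge's thin end and its straight face (its -y side, a plane along its x, which goes against the board; the skewed +y side goes against the rail). 75 mm in -x and 12.75 mm in -y from wedge_grip. The wedge jams with this point between about 4 and 37 mm from the end fence (deck x).
- bowl_white: Bystander: white bowl, 94 mm wide, 60 mm high; origin at the centre of its underside. To be left alone.
- dye_cup_red: Bystander: small white cup of red dye, 62 mm wide, 32 mm high; origin at the centre of its underside. To be left alone.
- dye_cup_green: Bystander: small white cup of green dye, 62 mm wide, 32 mm high; origin at the centre of its underside. To be left alone.
- dough_pot: Bystander: dried dough pot figure with noodle hair, 54 mm wide, 66 mm high; origin at the centre of its underside. To be left alone.
- dough_roll: Bystander: roll of white dough, 57 x 105 x 29 mm; origin at the centre of its underside. To be left alone.
- cutter: Bystander: metal dough cutter, a bent strip, 58 mm wide, 23 mm high; origin at the centre of its underside. To be left alone.
Mind the look-alikes: they are no part of the job. Leave any orange look-alike of the part that bears wedge_grip alone.

How it is judged:
On the way, in this order (a step that is already met when the one before it is completed fails the run):
1. the mould board has been let go on the slope, at least 10 mm short of the end fence (contact force between the arm and mould below 0.1 N and x of mould_mid in the frame of deck between 0.038 and 0.15 m and y of mould_mid in the frame of deck between 0.035 and 0.07 m and z of mould_mid in the frame of deck between 0.008 and 0.018 m), for 0.02 s.
2. the mould board lies in the corner, against both fences (2 mm), not held (contact force between the arm and mould below 0.1 N and x of mould_mid in the frame of deck between 0.026 and 0.03 m and y of mould_mid in the frame of deck between 0.044 and 0.048 m and z of mould_mid in the frame of deck between 0.01 and 0.014 m and angle between the y axis of mould_mid and the y axis of deck, either way round below 0.04 rad and angle between mould_mid's own z axis and vertical below 0.6 rad and linear speed of mould below 0.02 m/s), for 0.2 s.
3. the wedge is pressed in between board and rail: more than 6 N on the board (x of wedge_grip in the frame of deck between 0.06 and 0.116 m and y of wedge_grip in the frame of deck between 0.098 and 0.112 m and z of wedge_grip in the frame of deck between 0.04 and 0.051 m and angle between the z axis of wedge_grip and the z axis of deck, either way round below 0.08 rad and contact force between wedge and mould above 6 N), for 0.1 s.
At the end, for the whole second after the job is handed in: Board hollows up in the corner, within 2 mm of both fences and square to them; wedge upright on the steel (within 7 mm) between board and rail, at least 15 mm past the board's upper side, still pressing on the board with over 3 N; both released and at rest (contact force between the arm and mould below 0.1 N and x of mould_mid in the frame of deck between 0.026 and 0.03 m and y of mould_mid in the frame of deck between 0.044 and 0.048 m and z of mould_mid in the frame of deck between 0.01 and 0.014 m and angle between the y axis of mould_mid and the y axis of deck, either way round below 0.04 rad and angle between mould_mid's own z axis and vertical below 0.6 rad and x of wedge_grip in the frame of deck between 0.06 and 0.116 m and y of wedge_grip in the frame of deck between 0.098 and 0.112 m and z of wedge_grip in the frame of deck between 0.04 and 0.051 m and angle between the z axis of wedge_grip and the z axis of deck, either way round below 0.08 rad and contact force between the arm and wedge below 0.1 N and contact force between wedge and mould above 3 N and linear speed of each of mould, wedge below 0.01 m/s); the robot touches nothing.
It fails at once if the wedge is forced: more than 22 N between wedge and board (contact force between wedge and mould above 22 N).
It fails at once if a bystander is moved by more than 20 mm (distance of any of bowl_white, dye_cup_red, dye_cup_green, dough_pot, dough_roll, cutter from where it was at the start of the episode above 0.02 m).
It also fails if it takes over 66 s, if anything falls off the work surface, if the arm or the gripper's body presses on something with over 40 N, if the wrist force passes 120 N, or if a joint passes its speed limit or range.

## Robot

A 6-joint arm with a two-finger parallel gripper is mounted at the origin on a cart in front of the work surface, level with it; the furniture and walls round the work are solid. World frame = base frame: x ahead of the robot, y to its left, z up, the work surface at z = 0. Lengths are in m, angles in rad, forces in N, time in s.
With the tool pointing down it reaches from about 0.375 to 0.975 m from the base axis. Payload 3.8 kg.
Tool frame: the origin (TCP) lies midway between the tips of the shut fingers; the grasp point (between the pads) lies 19 mm behind it; z points along the fingers, y is the line along which they close (so a half turn about z gives the same grasp; the last joint's range is limited). The gripper opens to 88 mm and grips with 3 to 60 N. Pads are 18 mm wide; open, the fingers measure 123 mm over their backs; the gripper's body (75 mm by 187 mm) begins 45 mm behind the grasp point.
Start: joints at [-1.321, 0.264, 1.604, -0, 1.274, -0.037], TCP at [0.191, -0.647, 0.239] pointing down, gripper open.
Joint ranges: [-2.63, 2.63], [-0.94, 2.18], [0.31, 2.57], [-1.31, 4.45], [0, 2.66], [-2.55, 2.55]. Speed limits (rad/s): [2.57, 2.57, 3.14, 3.14, 3.14, 3.14].

## Interface

Orientations are given as a unit quaternion [x, y, z, w].
In Python, from cell import r, viewer gives the robot as it stands.
- The arm moves only by the shell command python3 -m crank 'ROWS' [FORCE]. ROWS is JSON, a list of rows, each a list of 3 entries, a list of its own where there are three numbers: the shift along the tool's x, y, z in mm, then the turn, a rotation vector about the tool's x, y, z in degrees, then the opening in per cent of the stroke, from 0 (shut) to 100 (fully open). A call has exactly 5 rows; each row is the pose to reach, as a shift and turn from the pose commanded when the call began, along the tool's axes at that moment; what a row does not reach only later rows make up. A row lasts 1/12 s, in which the tool goes at most 41.7 mm and 7.16 degrees, less where a joint would pass 70% of its speed; a pose out of reach is approached as far as the arm can. A call with a gripper value outside its range is refused whole. The fingers move at their own pace and stop on an object; FORCE is the grip in N (left out, the last holds). Time passes only in rows, so rows that repeat a pose let the fingers close, or fill a call up. It gives the time, the measured TCP pose, the force, the opening and the grip force at its end, in the units of the state.
- r.observe(): the state, without advancing time (a new reading comes with each control period).
- viewer.get_image(name): name is "scene" or "top" or "wrist"; returns a dict with "color" (400x640x3 uint8, red, green, blue), "intrinsics" (3x3 intrinsics, pixels), "R" (3x3) and "t" (3): a world point X has camera coordinates R X + t; the wrist camera has in their place "hand_eye" (4x4, takes a point from camera to tool coordinates, whose origin is the TCP and whose axes are the flange's). Camera axes: x right, y down, z forward; pixel columns grow to the right and rows downward; lengths in m; the calibration is good to about 2 mm. A picture is of the moment at which its call begins: read the wrist's pose just before it. There is no depth.
- r.finish_job(): hands the job in; it is judged then, once.
Trained networks look in a picture, given as the dict that the camera call returned (one of the last four; its "shot" number tells which), for a name from the list of things; names that differ only in an ending like _2 or _b are one class to them, and where a whole thing is asked for, a point or a joint stands for the part that bears it (a point fixed in the world has none). Each returns a list of dicts, best first, with "score" (0 to 1); they miss things now and then, are a little off and sometimes report something else, mostly with a low value. They report only what shows in the picture. A call takes as long as a camera call. They do not tell look-alikes from the thing itself.
- viewer.search_frame(picture, name): "point" ([x, y, z] in m, in world coordinates, good to about 4 mm: the middle of the surface that is visible of it).
- viewer.trace(picture, name): "pixels" (400x640 bool, what is visible of it).
The state is a dict: "time_s": time; "joint_positions": joint angles; "qvel": joint speeds; "joint_efforts": joint torques, N m; "ee_pos": TCP position; "ee_rot": TCP orientation; "wrist_force": force on the tool from outside, world axes, zero at the start; "ft_torque": the same for the moment, N m; "width": opening from 0.0 (shut) to 1.0 (fully open); "gripper_force": force on a finger pad.
Only numpy, scipy, OpenCV 4.12 (cv2) and the standard library are available. Lean on these libraries where they do the work, as an engineer would, in place of code of your own. Each camera call takes 0.05 s, during which the arm holds its last target. There are 200 camera calls.

## Working session

There is one attempt and no reset: what is moved stays moved. The work goes in short steps, Python scripts to look and compute and a shell command to move; the robot and the scene stay as the last step left them, time stands still between calls to the robot, and variables do not carry over. Pictures are saved under pics/ and viewed, at most 10 in all, crops included, and the job is handed in when it is done.

```bash
ls; mkdir -p pics; cat > h.py <<'E'
from cell import r, viewer
import numpy as np, cv2
from scipy.spatial.transform import Rotation as R
def save(im,n,crop=None,s=1):
    c=im["color"][:,:,::-1]
    if crop: x0,y0,x1,y1=crop; c=c[y0:y1,x0:x1]
    cv2.imwrite("pics/"+n, cv2.resize(c,None,fx=s,fy=s,interpolation=cv2.INTER_CUBIC))
def proj(im,X):
    c=im["R"]@np.asarray(X,float).T+np.asarray(im["t"]).reshape(3,1) if np.ndim(X)>1 else im["R"]@np.asarray(X)+im["t"]
    u=im["intrinsics"]@c; return (u[:2]/u[2]).T
E
python3 - <<'E'
from h import *
np.set_printoptions(precision=4,suppress=True)
for n in ("scene","top"):
    im=viewer.get_image(n); save(im,n+".png",s=1.25)
    print(n,-im["R"].T@im["t"])
    for o in ("deck","mould_mid","wedge_grip","bowl_white","dye_cup_red","dye_cup_green","dough_pot","dough_roll","cutter"):
        for d in viewer.search_frame(im,o)[:3]: print(o,round(d["score"],2),np.array(d["point"]),proj(im,d["point"]))
print(r.observe())
E
```

```text
pics
scene [0.0454 0.7561 0.8988]
deck 0.6 [ 0.5587 -0.0446  0.0995] [316.9365 184.8768]
deck 0.43 [ 0.5043 -0.3002  0.0204] [378.3478 166.2417]
mould_mid 0.78 [ 0.5033 -0.3026  0.0215] [379.0524 165.6607]
wedge_grip 0.93 [0.5114 0.2906 0.0178] [252.2053 300.0657]
wedge_grip 0.93 [0.5044 0.1678 0.0174] [286.9015 266.4882]
wedge_grip 0.8 [0.3434 0.3056 0.0229] [310.7252 340.3171]
bowl_white 0.56 [ 0.7431 -0.1586  0.0498] [285.9106 154.8454]
dye_cup_red 0.63 [ 0.6731 -0.2754  0.0181] [326.5277 152.1253]
dye_cup_green 0.7 [ 0.5049 -0.301   0.0179] [378.2128 166.6956]
dye_cup_green 0.59 [0.4005 0.1741 0.0214] [321.8999 286.4435]
dough_pot 0.73 [0.6287 0.2005 0.0513] [236.6311 243.9483]
dough_roll 0.65 [ 0.3908 -0.1357  0.0285] [387.4385 209.6191]
dough_roll 0.36 [ 0.556  -0.0482  0.0996] [318.5602 184.4852]
cutter 0.6 [0.3966 0.0349 0.0142] [353.455  251.6914]
cutter 0.2 [0.5106 0.2911 0.0184] [252.3223 300.2196]
top [ 0.3722 -0.0121  1.2365]
deck 0.92 [ 0.5672 -0.0448  0.0993] [350.9811 188.5982]
deck 0.35 [0.3961 0.1764 0.0181] [271.4706 257.2276]
mould_mid 0.85 [ 0.5085 -0.3035  0.022
[... 491 characters left out ...]
.2206 168.7968]
dough_roll 0.65 [ 0.7376 -0.1534  0.0435] [387.8896 130.3867]
dough_roll 0.59 [ 0.3963 -0.1413  0.0275] [387.9222 254.4355]
cutter 0.16 [ 0.3973 -0.1422  0.0244] [388.1185 254.0827]
{'time_s': 1.0, 'joint_positions': array([-1.3209,  0.2639,  1.604 ,  0.    ,  1.2737, -0.0369]), 'qvel': array([-0.    , -0.0001, -0.0008, -0.001 ,  0.0011,  0.0016]), 'joint_efforts': array([  0.0018, -50.2065, -35.7271,   0.073 ,   0.0183,   0.    ]), 'ee_pos': array([ 0.1909, -0.6474,  0.2387]), 'ee_rot': array([0.9897, 0.1429, 0.    , 0.    ]), 'wrist_force': array([-0.1946, -0.7823,  0.1988]), 'ft_torque': array([ 0.0264, -0.0438,  0.0204]), 'gripper_force': 0.0, 'width': 1.0035032324389068}
```

View pics/scene.png

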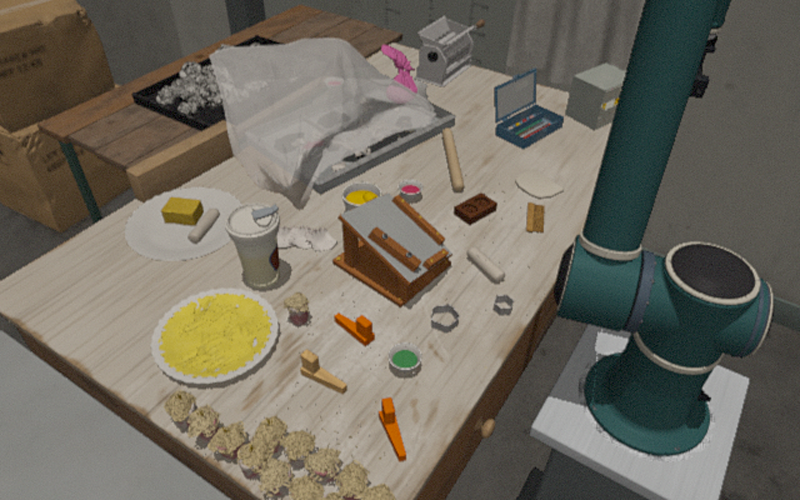

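View pics/top.png

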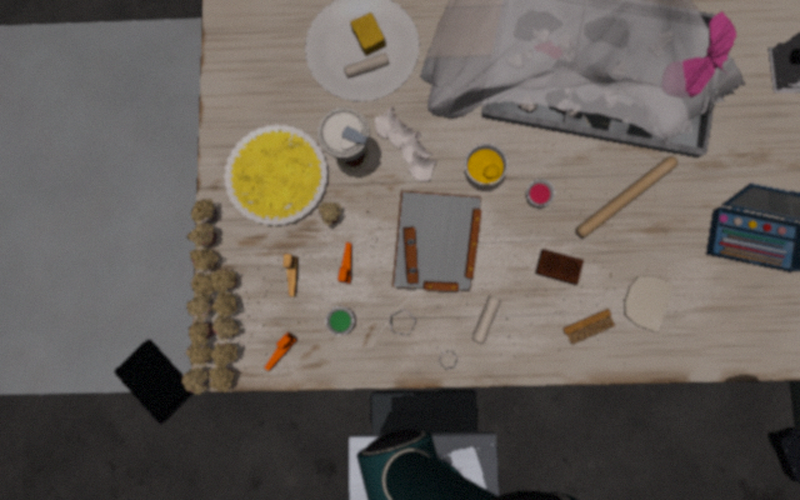

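```bash
python3 - <<'E'
from h import *
np.set_printoptions(precision=4,suppress=True)
a=viewer.get_image("scene"); b=viewer.get_image("top")
print(a["intrinsics"][0],b["intrinsics"][0])
def t(im,x0,y0,w,h,s): return cv2.resize(im["color"][y0:y0+h,x0:x0+w,::-1],None,fx=s,fy=s,interpolation=cv2.INTER_CUBIC)
A=np.hstack([t(a,265,145,100,100,4),t(b,300,140,100,100,4)])
B=np.hstack([t(a,355,145,50,25,8)[:200,:400],t(b,215,190,80,40,5)])
C=np.vstack([A,B]);cv2.imwrite("pics/mos.png",C)
E
```

```text
[476.4808   0.     320.6746] [442.6196   0.     326.7177]
```

View pics/mos.png

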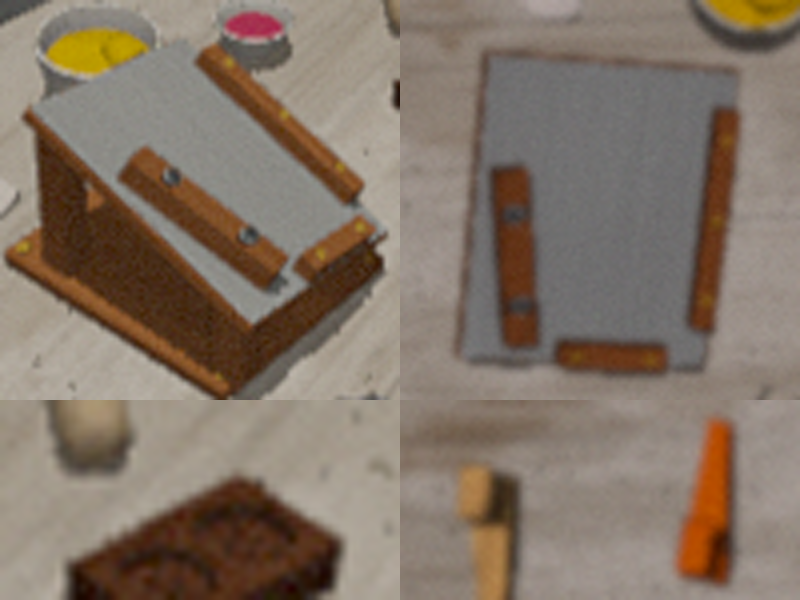

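```bash
cat >> h.py <<'E'
from scipy.optimize import least_squares
s20,s14=np.sin(np.radians(20)),np.sin(np.radians(14))
def deckR(yaw):
    x=np.array([np.cos(np.radians(20)),0,s20]); 
    # y unit, y.z=s14, y.x=0
    yx=-s14*s20/x[0]; yy=np.sqrt(1-s14**2-yx**2); y=np.array([yx,yy,s14])
    return R.from_euler("z",yaw).as_matrix()@np.c_[x,y,np.cross(x,y)]
def wcam(im,o):  # give wrist picture R,t
    T=np.eye(4); T[:3,:3]=R.from_quat(o["ee_rot"]).as_matrix(); T[:3,3]=o["ee_pos"]
    M=np.linalg.inv(T@np.array(im["hand_eye"])); im["R"]=M[:3,:3]; im["t"]=M[:3,3]; return im
def ray(im,uv,z):
    d=im["R"].T@np.linalg.inv(im["intrinsics"])@np.array([uv[0],uv[1],1.]); c=-im["R"].T@im["t"]
    return c+d*(z-c[2])/d[2]
E
python3 - <<'E'
from h import *
np.set_printoptions(precision=4,suppress=True)
a=viewer.get_image("scene"); b=viewer.get_image("top")
P=np.array([[185,152,0],[-18,152,0],[-18,-18,0],[185,-18,0]])/1000
ua=np.array([[274.5,172.5],[327.5,226.25],[361.25,203],[311.25,155.5]]); ub=np.array([[321.75,154.25],[315,229.25],[376.25,232.5],[384.25,158]])
def f(p):
    X=P@deckR(p[3]).T+p[:3]
    return np.r_[(proj(a,X)-ua).ravel(),(proj(b,X)-ub).ravel()]
s=least_squares(f,[.48,-.1,.06,0]); print("deck",s.x,s.fun.round(1)); np.save("deck.npy",s.x)
for n,z in (("mould_mid",.024),("wedge_grip",.0)):
  for d in viewer.trace(b,n)[:4]:
    m=d["pixels"]; c=cv2.findContours(m.astype(np.uint8),cv2.RETR_EXTERNAL,cv2.CHAIN_APPROX_NONE)[0]
    c=max(c,key=len); q=cv2.boxPoints(cv2.minAreaRect(c)); W=np.array([ray(b,u,z) for u in q])
    print(n,round(d["score"],2),m.sum(),W.mean(0),np.linalg.norm(W[1]-W[0]),np.linalg.norm(W[2]-W[1]),np.degrees(np.arctan2(*(W[1]-W[0])[1::-1])))
o=r.observe(); print(viewer.get_image("wrist")["hand_eye"])
E
```

```text
deck [ 0.472  -0.0971  0.0466 -0.1357] [-3.4 -0.1  0.7  1.4  1.5  0.5 -1.3 -1.1  0.4 -0.7 -0.1  1.3  0.4  0.5
  1.7  0.4]
mould_mid 0.9 756 [ 0.5047 -0.3073  0.024 ] 0.06202603802412639 0.09637822826608165 -16.799285131575584
mould_mid 0.27 4638 [ 0.5708 -0.0419  0.024 ] 0.22175770230632577 0.18883704597766196 -6.394814267704951
wedge_grip 0.83 293 [0.5051 0.2907 0.    ] 0.034329629511870914 0.09368334398134896 -91.50409454561425
wedge_grip 0.52 287 [0.337  0.3166 0.    ] 0.09171826055946093 0.03073718700078009 -40.50260113396163
wedge_grip 0.52 244 [0.5276 0.1685 0.    ] 0.02850707866207212 0.08820972680971373 -91.53644307771879
[[-0.0008 -0.951  -0.309   0.0813]
 [ 1.     -0.0012  0.0011 -0.0002]
 [-0.0014 -0.309   0.951  -0.1442]
 [ 0.      0.      0.      1.    ]]
```

```bash
cat >> h.py <<'E'
def down(psi):
    p=np.radians(psi); y=np.array([np.cos(p),np.sin(p),0]); z=np.array([0,0,-1.]); return np.c_[np.cross(y,z),y,z]
def deckT(dp,yoff=0):
    "tool pose square to deck, tool y along deck x; dp = TCP in deck mm"
    p=np.load("deck.npy"); D=deckR(p[3]); M=D@np.c_[[0,1,0],[1,0,0],[0,0,-1]]
    return D@(np.array(dp)/1000)+p[:3], M
def go(pos,M,o=None):
    o=o or r.observe(); T=R.from_quat(o["ee_rot"]).as_matrix()
    print("shift",(T.T@(np.array(pos)-o["ee_pos"])*1000).round(1),"turn",np.degrees(R.from_matrix(T.T@M).as_rotvec()).round(1),"t",round(o["time_s"],2))
E
python3 -c "
from h import *
go([.505,-.307,.13],down(-16.8))"
```

```text
shift [ 397.5 -237.7  108.7] turn [  0.    0.  -56.8] t 1.35
```

```bash
python3 -m crank '[[[398,-238,109],[0,0,-57],100],[[398,-238,109],[0,0,-57],100],[[398,-238,109],[0,0,-57],100],[[398,-238,109],[0,0,-57],100],[[398,-238,109],[0,0,-57],100]]'
python3 -c "
from h import *
go([.505,-.307,.13],down(-16.8))"
```

```text
time_s: 1.77
ee_pos: [0.3293, -0.497, 0.1908]
ee_rot: [0.897, 0.443, 0.0, 0.0]
wrist_force: [0.9, -0.8, 0.0]
width: 1.001
gripper_force: 0.0
shift [257.7  23.9  60.8] turn [  0.    0.  -20.6] t 1.77
```

```bash
python3 -m crank '[[[258,24,61],[0,0,-20.6],100],[[258,24,61],[0,0,-20.6],100],[[258,24,61],[0,0,-20.6],100],[[258,24,61],[0,0,-20.6],100],[[258,24,61],[0,0,-20.6],100]]' >/dev/null
python3 -c "
from h import *
go([.505,-.307,.13],down(-16.8))"
```

```text
shift [50.7 23.  13.3] turn [ 0.   0.  -0.3] t 2.18
```

```bash
python3 -m crank '[[[51,23,13],[0,0,0],100],[[51,23,13],[0,0,0],100],[[51,23,13],[0,0,0],100],[[51,23,13],[0,0,0],100],[[51,23,13],[0,0,0],100]]' 
cat > look.py <<'E'
from h import *
import sys
np.set_printoptions(precision=4,suppress=True)
def rect(name,z,png):
    o=r.observe(); im=wcam(viewer.get_image("wrist"),o); save(im,png)
    d=viewer.trace(im,name)
    for e in d[:3]:
        m=e["pixels"]; c=max(cv2.findContours(m.astype(np.uint8),cv2.RETR_EXTERNAL,cv2.CHAIN_APPROX_NONE)[0],key=len)
        W=np.array([ray(im,u,z)[:2] for u in c[:,0]],np.float32)
        (cx,cy),wh,an=cv2.minAreaRect(W*1000); print(name,round(e["score"],2),m.sum(),cx,cy,wh,an)
E
python3 -c "
from look import *
rect('mould_mid',.024,'w1.png')"
```

```text
time_s: 2.6
ee_pos: [0.5037, -0.309, 0.1306]
ee_rot: [0.805, 0.594, -0.0, 0.0]
wrist_force: [-0.3, 0.2, 1.0]
width: 1.0
gripper_force: 0.0
mould_mid 0.66 5841 507.66693115234375 -309.3148193359375 (94.64741516113281, 55.56615447998047) 72.61408233642578
```

View pics/w1.png

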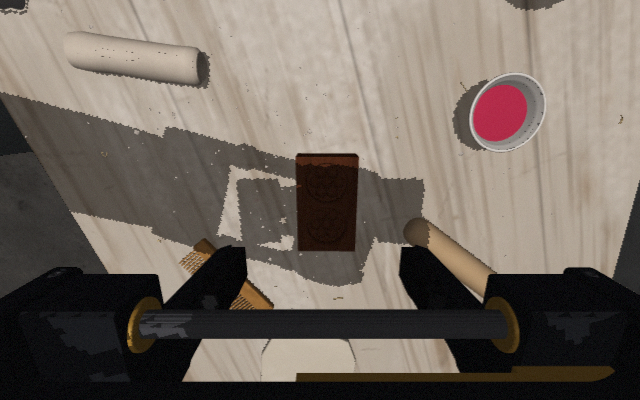

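```bash
python3 -c "
from h import *
go([.507,-.309,.005],down(-17.4))"
```

```text
shift [  1.7   3.1 125.9] turn [0.  0.  0.2] t 2.7
```

```bash
python3 -m crank '[[[2,3,30],[0,0,0.2],100],[[2,3,60],[0,0,0.2],100],[[2,3,90],[0,0,0.2],100],[[2,3,115],[0,0,0.2],100],[[2,3,125.5],[0,0,0.2],100]]' 
python3 -m crank '[[[0,0,0],[0,0,0],60],[[0,0,0],[0,0,0],50],[[0,0,0],[0,0,0],50],[[0,0,0],[0,0,0],50],[[0,0,0],[0,0,0],50]]' 25
python3 -m crank '[[[0,0,0],[0,0,0],50],[[0,0,-10],[0,0,0],50],[[0,0,-50],[0,0,0],50],[[0,0,-90],[0,0,0],50],[[0,0,-130],[0,0,0],50]]' 25
python3 -c "
from h import *
go(*deckT([100,50,120]))"
```

```text
time_s: 3.12
ee_pos: [0.5043, -0.3071, 0.0014]
ee_rot: [0.806, 0.591, -0.001, -0.002]
wrist_force: [-0.6, 1.2, -0.6]
width: 1.004
gripper_force: 0.0
time_s: 3.53
ee_pos: [0.5083, -0.308, 0.0065]
ee_rot: [0.806, 0.592, 0.0, 0.001]
wrist_force: [-0.5, 0.0, 0.4]
width: 0.646
gripper_force: 0.0
time_s: 3.95
ee_pos: [0.5064, -0.3064, 0.1358]
ee_rot: [0.806, 0.592, -0.0, -0.001]
wrist_force: [0.0, -0.1, -1.6]
width: 0.634
gripper_force: 25.0
shift [215.  -49.1 -65.8] turn [-18.8  16.3 -12.1] t 3.95
```

```bash
python3 -m crank '[[[215,-49,-66],[-18.8,16.3,-12.1],50],[[215,-49,-66],[-18.8,16.3,-12.1],50],[[215,-49,-66],[-18.8,16.3,-12.1],50],[[215,-49,-66],[-18.8,16.3,-12.1],50],[[215,-49,-66],[-18.8,16.3,-12.1],50]]' 25
python3 -c "
from h import *
go(*deckT([100,50,120]))"
```

```text
time_s: 4.37
ee_pos: [0.5199, -0.1072, 0.1934]
ee_rot: [0.72, 0.659, 0.211, 0.047]
wrist_force: [0.4, 0.6, -2.5]
width: 0.633
gripper_force: 25.0
shift [22.2  3.9 -2. ] turn [ 0.2 -0.1  0.1] t 4.37
```

```bash
python3 -m crank '[[[22,4,-2],[0,0,0],50],[[22,4,-2],[0,0,0],50],[[22,4,-2],[0,0,0],50],[[22,4,-2],[0,0,0],50],[[22,4,-2],[0,0,0],50]]' 25 | head -2
cat >> h.py <<'E'
L={"steel":[[185,152,0],[-18,152,0],[-18,-18,0],[185,-18,0]],"side":[[14,0,16],[160,0,16]],"end":[[0,14,16],[0,88,16]],"sideb":[[14,0,0],[160,0,0]]}
def overlay(im,png,p,extra={}):
    D=deckR(p[3]); c=im["color"][:,:,::-1].copy()
    for k,v in {**L,**extra}.items():
        u=proj(im,np.array(v)/1000.@D.T+p[:3]); cv2.polylines(c,[(u*8).astype(np.int32)],len(v)>2,(255,255,0),1,cv2.LINE_AA,3)
    cv2.imwrite("pics/"+png,cv2.resize(c,None,fx=1.25,fy=1.25)); return c
E
python3 - <<'E'
from h import *
o=r.observe(); im=wcam(viewer.get_image("wrist"),o); overlay(im,"w2.png",np.load("deck.npy"))
np.save("w2.npy",im,allow_pickle=True)
E
```

```text
time_s: 4.78
ee_pos: [0.5268, -0.0886, 0.2025]
```

View pics/w2.png

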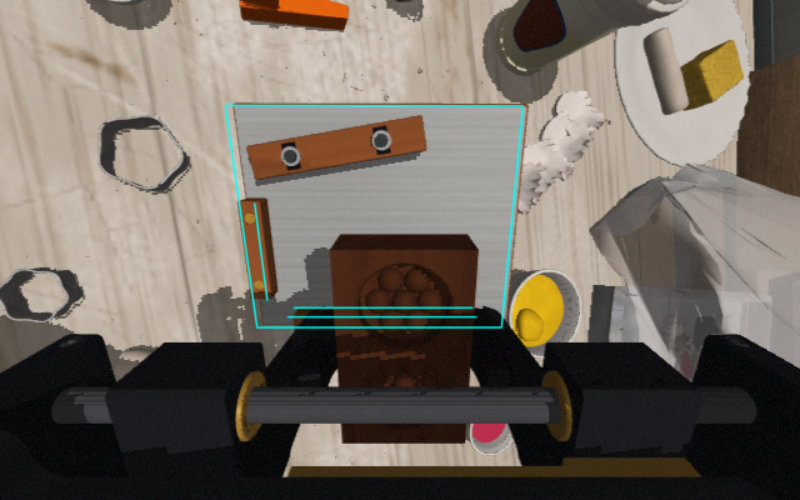

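```bash
cat > fit.py <<'E'
from h import *
np.set_printoptions(precision=4,suppress=True)
a=viewer.get_image("scene"); b=viewer.get_image("top"); w=np.load("w2.npy",allow_pickle=True).item()
P=np.array([[185,152,0],[-18,152,0],[-18,-18,0],[185,-18,0]])/1000
ua=np.array([[274.5,172.5],[327.5,226.25],[361.25,203],[311.25,155.5]]); ub=np.array([[321.75,154.25],[315,229.25],[376.25,232.5],[384.25,158]])
Q=np.array([[185,152,0],[-18,152,0],[0,88,16],[0,14,16]])/1000
uw=np.array([[525,105],[233,105],[268,197],[276,292]])/1.25
def f(p):
    D=deckR(p[3]).T
    return np.r_[(proj(a,P@D+p[:3])-ua).ravel(),(proj(b,P@D+p[:3])-ub).ravel(),(proj(w,Q@D+p[:3])-uw).ravel()]
s=least_squares(f,[.48,-.1,.06,0],loss="soft_l1"); print("deck",s.x,s.fun.shape,f(s.x).round(1))
g=lambda p:f(p)[16:]
s2=least_squares(g,s.x);print("wrist only",s2.x,s2.fun.round(1)); np.save("deck.npy",s.x)
E
python3 fit.py
```

```text
deck [ 0.4773 -0.0956  0.0429 -0.1357] (24,) [-5.4  0.6 -1.5  2.  -0.6  1.1 -3.2 -0.4 -0.2 -2.4 -0.7 -0.6 -0.4 -1.4
  0.9 -1.2  0.1 -0.1  0.3 -0.4 -4.7  2.6 -1.7  3.2]
wrist only [ 0.4795 -0.0941  0.0398 -0.1341] [-0.6 -0.9  2.8 -0.9 -2.5  1.1  0.3  0.8]
```

```bash
cat >> fit.py <<'E'
print("free")
def ff(p,cams="abw"):
    D=R.from_rotvec(p[3:]).as_matrix().T; X=P@D+p[:3]
    k={"a":lambda:(proj(a,X)-ua).ravel(),"b":lambda:(proj(b,X)-ub).ravel(),"w":lambda:(proj(w,Q@D+p[:3])-uw).ravel()}
    return np.concatenate([k[c]() for c in cams])
p0=np.r_[s.x[:3],R.from_matrix(deckR(s.x[3])).as_rotvec()]
for c in ("abw","ab","bw","aw"):
    q=least_squares(ff,p0,args=(c,)); M=R.from_rotvec(q.x[3:]).as_matrix()
    print(c,q.x[:3],"elev",np.degrees(np.arcsin(M[2,:2])),"yaw",np.degrees(np.arctan2(M[1,0],M[0,0])),q.fun.round(1))
E
python3 fit.py; python3 -c "
from h import *
o=r.observe();print(o['ee_pos'],o['wrist_force'])
go(*deckT([100,50,60]))"
```

```text
deck [ 0.4773 -0.0956  0.0429 -0.1357] (24,) [-5.4  0.6 -1.5  2.  -0.6  1.1 -3.2 -0.4 -0.2 -2.4 -0.7 -0.6 -0.4 -1.4
  0.9 -1.2  0.1 -0.1  0.3 -0.4 -4.7  2.6 -1.7  3.2]
wrist only [ 0.4795 -0.0941  0.0398 -0.1341] [-0.6 -0.9  2.8 -0.9 -2.5  1.1  0.3  0.8]
free
abw [ 0.4784 -0.0945  0.0387] elev [21.3525 15.1508] yaw -8.321095691065542 [-4.7 -0.2 -1.8  2.5 -1.5  2.5 -3.  -0.3  0.2 -2.1 -0.8 -0.7 -1.  -1.7
  1.  -1.   1.   0.2  1.  -0.3 -4.4  2.5 -1.2  1.7]
ab [ 0.4729 -0.0965  0.0442] elev [20.4611 15.6236] yaw -7.906372784354034 [-2.9 -1.   1.1  0.9  0.9  1.3 -1.6 -0.7  0.6 -0.5 -0.   1.6 -0.   0.1
  1.5  0.3]
bw [ 0.4797 -0.0934  0.0358] elev [20.4412 15.8262] yaw -8.027044242585838 [-0.3 -2.3 -1.  -0.8 -1.5 -2.1  0.  -1.4 -0.6 -0.   1.5 -0.7 -3.2  1.8
  0.2  0.1]
aw [ 0.4787 -0.0944  0.039 ] elev [21.0781 15.1939] yaw -8.313746296040723 [-5.  -0.2 -1.9  2.3 -1.5  2.4 -3.2 -0.2  1.4  0.3  1.4 -0.5 -3.9  2.3
 -0.8  1.6]
[ 0.5269172  -0.08851508  0.20239132] [ 0.68020703  0.58445614 -1.97797707]
shift [ 2.6  0.  65.4] turn [0.1 0.1 0. ] t 5.03
```

```bash
python3 -m crank '[[[3,0,20],[0,0,0],50],[[3,0,40],[0,0,0],50],[[3,0,60],[0,0,0],50],[[3,0,80],[0,0,0],50],[[3,0,95],[0,0,0],50]]' 25 | head -2
for i in 1 2 3; do python3 -m crank '[[[0,0,1],[0,0,0],50],[[0,0,2.5],[0,0,0],50],[[0,0,4],[0,0,0],50],[[0,0,4],[0,0,0],50],[[0,0,4],[0,0,0],50]]' | grep -E "pos|wrist"; done
python3 -c "
from h import *
o=r.observe();print(o['ee_pos'],o['wrist_force'])
p=np.load('deck.npy');D=deckR(p[3]);print(D.T@(o['ee_pos']-p[:3])*1000,D.T@o['wrist_force'])"
```

```text
time_s: 5.45
ee_pos: [0.5616, -0.0651, 0.1156]
ee_pos: [0.5638, -0.0648, 0.1149]
wrist_force: [0.3, 0.7, -0.4]
ee_pos: [0.5651, -0.0637, 0.1107]
wrist_force: [-0.1, -0.3, 2.5]
ee_pos: [0.5677, -0.0634, 0.1091]
wrist_force: [-6.1, -2.1, 11.1]
[ 0.56767862 -0.06335814  0.10909438] [-6.1303665  -2.0728044  11.05838087]
[102.70088031  51.15480357  20.58240189] [-1.66211081  0.39972245 12.69816162]
```

```bash
python3 -m crank '[[[0,0,-6],[0,0,0],50],[[0,0,-6],[0,0,0],50],[[0,0,-6],[0,0,0],50],[[0,0,-6],[0,0,0],50],[[0,0,-6],[0,0,0],50]]' | grep -E "pos|wrist"
python3 - <<'E'
from h import *
o=r.observe(); im=wcam(viewer.get_image("wrist"),o); np.save("w3.npy",im,allow_pickle=True)
c=overlay(im,"x.png",np.load("deck.npy"))[60:360,80:480]
s=viewer.get_image("scene"); d=overlay(s,"x.png",np.load("deck.npy"))[120:240,250:410]
C=np.vstack([cv2.resize(c,(400,300)),np.zeros((300,400,3),np.uint8)])
C=np.hstack([cv2.resize(c,(400,300))[:, :],cv2.resize(im["color"][60:360,80:480,::-1],(400,300))])
C=np.vstack([C,np.hstack([cv2.resize(d,(400,300)),cv2.resize(s["color"][120:240,250:410,::-1],(400,300),interpolation=2)])])
cv2.imwrite("pics/w3.png",C)
E
```

```text
ee_pos: [0.5635, -0.0637, 0.1113]
wrist_force: [1.6, -0.6, -2.4]
```

View pics/w3.png

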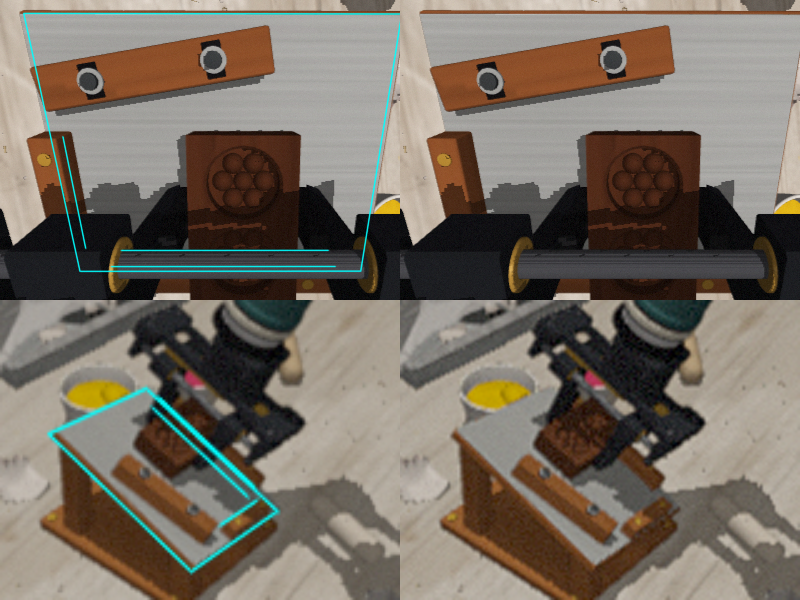

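```bash
python3 - <<'E'
from h import *
np.set_printoptions(precision=1,suppress=True)
im=np.load("w3.npy",allow_pickle=True).item()
H=np.linalg.inv(im["hand_eye"])
for x in (40,46,52):
  for z in (5.5,-18.5):
    for y in(-28,28):
        c=H[:3,:3]@np.array([x,y,z])/1000+H[:3,3]; u=im["intrinsics"]@c; print(x,y,z,(u[:2]/u[2]))
cv2.imwrite("pics/b.png",cv2.resize(im["color"][150:330,200:460,::-1],None,fx=3,fy=3,interpolation=2))
E
```

```text
40 -28 5.5 [270.8 191.8]
40 28 5.5 [374.1 191.7]
40 -28 -18.5 [261.9 205.4]
40 28 -18.5 [383.1 205.3]
46 -28 5.5 [270.2 180.9]
46 28 5.5 [374.8 180.9]
46 -28 -18.5 [261.  192.9]
46 28 -18.5 [383.9 192.8]
52 -28 5.5 [269.5 169.8]
52 28 5.5 [375.4 169.8]
52 -28 -18.5 [260.1 179.9]
52 28 -18.5 [384.8 179.9]
```

View pics/b.png

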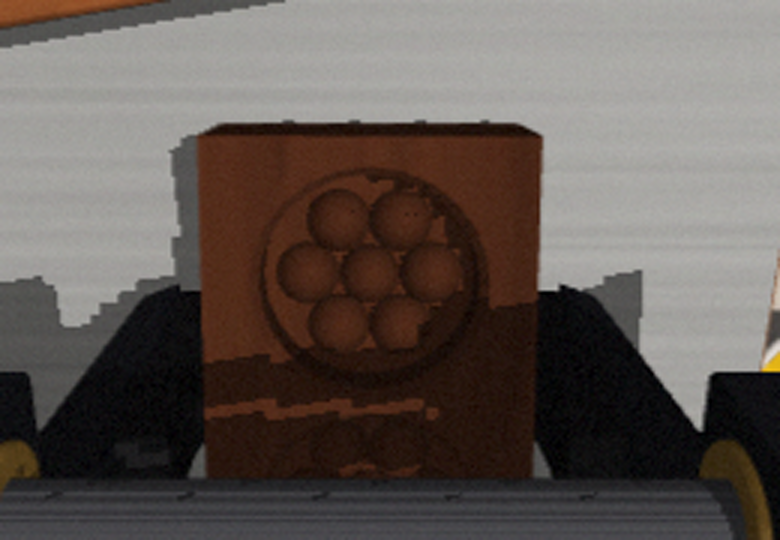

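```bash
python3 -m crank '[[[0,0,-15],[0,0,0],50],[[5,6,-15],[0,0,0],50],[[10,12,-15],[0,0,0],50],[[10,12,-5],[0,0,0],50],[[10,12,2],[0,0,0],50]]' 25 >/dev/null
cat > st.py <<'E'
from h import *
np.set_printoptions(precision=1,suppress=True)
o=r.observe();p=np.load('deck.npy');D=deckR(p[3]);M=R.from_quat(o["ee_rot"]).as_matrix()
print(round(o["time_s"],2),"deck tcp",D.T@(o['ee_pos']-p[:3])*1000,"F",D.T@o['wrist_force'],"T",D.T@o['ft_torque']*10,"w",o["width"]*88)
E
for i in 1 2 3 4 5; do python3 -m crank '[[[0,0,1],[0,0,0],50],[[0,0,2],[0,0,0],50],[[0,0,3],[0,0,0],50],[[0,0,3],[0,0,0],50],[[0,0,3],[0,0,0],50]]' >/dev/null; python3 st.py; done
```

```text
8.05 deck tcp [112.   61.1  19.5] F [-0.2 -0.7 -1.1] T [-1.6  1.7  0.2] w 55.4904095715113
8.47 deck tcp [112.7  61.1  16.9] F [-0.5 -0.1  1.5] T [-1.2  1.   0.5] w 55.83753026480272
8.88 deck tcp [112.3  61.2  13.6] F [-0.1 -0.8  1. ] T [-1.1  1.   0.4] w 55.72239155492551
9.3 deck tcp [114.4  61.1  12.4] F [-1.9  0.2 14.7] T [-1.5  5.4  0.2] w 55.701948130006095
9.72 deck tcp [114.7  61.2  10.1] F [-3.3 -0.7 20.7] T [-2.1 12.1  0.8] w 55.397345320295805
```

```bash
python3 -m crank '[[[0,0,-3],[0,0,0],50],[[0,0,-3],[0,0,0],50],[[0,0,-3],[0,0,0],50],[[0,0,-3],[0,0,0],50],[[0,0,-3],[0,0,0],50]]' >/dev/null; python3 st.py
python3 -m crank '[[[0,0,0],[0,0,0],85],[[0,0,-1],[0,0,0],85],[[0,-10,-42],[0,0,0],85],[[0,-10,-80],[0,0,0],90],[[0,-10,-120],[0,0,0],100]]' 25; python3 st.py
python3 - <<'E'
from h import *
o=r.observe(); im=wcam(viewer.get_image("wrist"),o); np.save("w4.npy",im,allow_pickle=True)
overlay(im,"w4.png",np.load("deck.npy"),{"board":[[0,0,24],[56,0,24],[56,92,24],[0,92,24]]})
E
```

```text
10.13 deck tcp [111.8  61.2  10.2] F [-0.6 -0.4  0. ] T [-2.1  2.2  0.4] w 55.493796971532134
time_s: 10.55
ee_pos: [0.5259, -0.076, 0.2104]
ee_rot: [0.721, 0.659, 0.209, 0.045]
wrist_force: [1.5, 0.2, 0.3]
width: 0.953
gripper_force: 0.0
10.55 deck tcp [100.   61.6 130.3] F [ 1.4  0.3 -0.3] T [-1.2  0.7  0.1] w 83.87638942256538
```

View pics/w4.png

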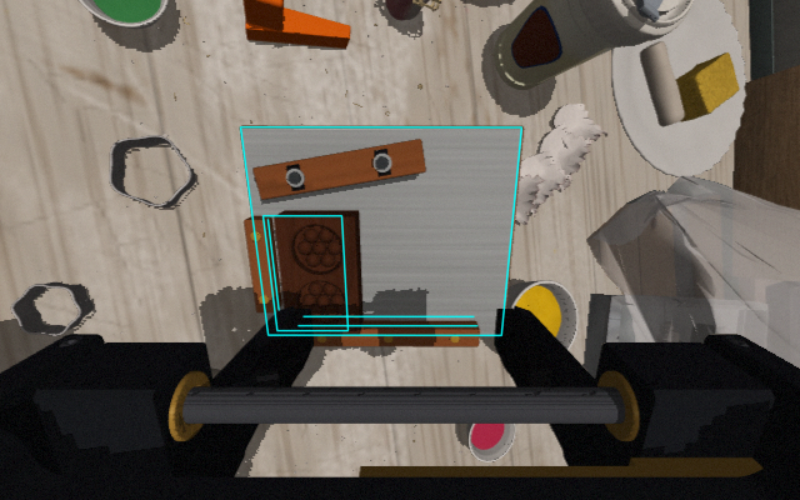

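```bash
python3 -m crank '[[[-35,0,-5],[0,0,0],100],[[-70,0,-10],[0,0,0],100],[[-70,0,-10],[0,0,0],100],[[-70,0,-10],[0,0,0],100],[[-70,0,-10],[0,0,0],100]]' >/dev/null
cat > cap.py <<'E'
from h import *
import sys
o=r.observe(); im=wcam(viewer.get_image("wrist"),o); m=viewer.trace(im,"mould_mid")
im["masks"]=[(e["score"],e["pixels"]) for e in m]; print([(round(a,2),b.sum(),np.argwhere(b).mean(0)) for a,b in im["masks"]])
np.save(sys.argv[1],im,allow_pickle=True)
E
python3 cap.py v1.npy
python3 -m crank '[[[0,-35,0],[0,0,0],100],[[0,-70,0],[0,0,0],100],[[0,-70,0],[0,0,0],100],[[0,-70,0],[0,0,0],100],[[0,-70,0],[0,0,0],100]]' >/dev/null
python3 cap.py v2.npy; python3 st.py
```

```text
[(0.77, np.int64(7452), array([139.4040526 , 239.51395598]))]
[(0.92, np.int64(6974), array([139.37396042, 316.98193289]))]
11.63 deck tcp [ 34.2  -8.6 141.4] F [-0.9  0.5 -0.2] T [-1.6  0.6  0.3] w 87.98855995823284
```

```bash
cat > fit2.py <<'E'
from h import *
import itertools,sys
np.set_printoptions(precision=4,suppress=True)
V=[np.load(f,allow_pickle=True).item() for f in ("v1.npy","v2.npy")]
box=np.array(list(itertools.product((0,56),(0,92),(0,24))))/1000
for v in V:
    m=v["masks"][0][1].astype(np.uint8); m=cv2.morphologyEx(m,cv2.MORPH_OPEN,np.ones((5,5)))
    v["c"]=max(cv2.findContours(m,cv2.RETR_EXTERNAL,cv2.CHAIN_APPROX_NONE)[0],key=len)[::3,0].astype(float)
def res(p,M):
    out=[]
    for v in V:
        h=cv2.convexHull(proj(v,box@M.T+p[:3]).astype(np.float32))
        out+= [cv2.pointPolygonTest(h,tuple(c),True) for c in v["c"]]
    return np.array(out)
f4=lambda p:res(p,deckR(p[3]))
f6=lambda p:res(p,R.from_rotvec(p[3:]).as_matrix())
k=dict(loss="soft_l1",f_scale=1.,diff_step=1e-3,x_scale=[.01,.01,.01,.05])
p0=np.load("deck.npy"); s=least_squares(f4,p0,**k); print(s.x,np.abs(s.fun).mean())
k["x_scale"]=[.01,.01,.01,.05,.05,.05]
q=least_squares(f6,np.r_[s.x[:3],R.from_matrix(deckR(s.x[3])).as_rotvec()],**k); M=R.from_rotvec(q.x[3:]).as_matrix()
print(q.x[:3],"elev",np.degrees(np.arcsin(M[2,:2])),"yaw",np.arctan2(M[1,0],M[0,0]),np.abs(q.fun).mean())
np.save("deck2.npy",s.x)
rows=[]
for v in V:
    c=v["color"][:,:,::-1].copy(); cv2.polylines(c,[v["c"].astype(np.int32)],True,(0,255,0))
    D=deckR(s.x[3])
    for k_,P in {**L,"t":[[0,0,24],[56,0,24],[56,92,24],[0,92,24]],"r1":[[0,98.5,20],[112,98.5+112/6,20]],"r2":[[0,103.5,20],[112,103.5+112/6,20]]}.items():
        cv2.polylines(c,[(proj(v,np.array(P)/1000.@D.T+s.x[:3])*8).astype(np.int32)],len(P)>2,(255,255,0),1,cv2.LINE_AA,3)
    rows.append(cv2.resize(c[30:270,120:520],(800,480))[:300 if v is V[0] else 300])
cv2.imwrite("pics/fit2.png",np.vstack(rows)[:600])
E
python3 fit2.py
```

```text
[ 0.4757 -0.0962  0.0481 -0.1341] 0.3293767040257526
[ 0.4747 -0.0963  0.0486] elev [17.5718 14.009 ] yaw -0.12338656624238466 0.2717064981397264
```

View pics/fit2.png

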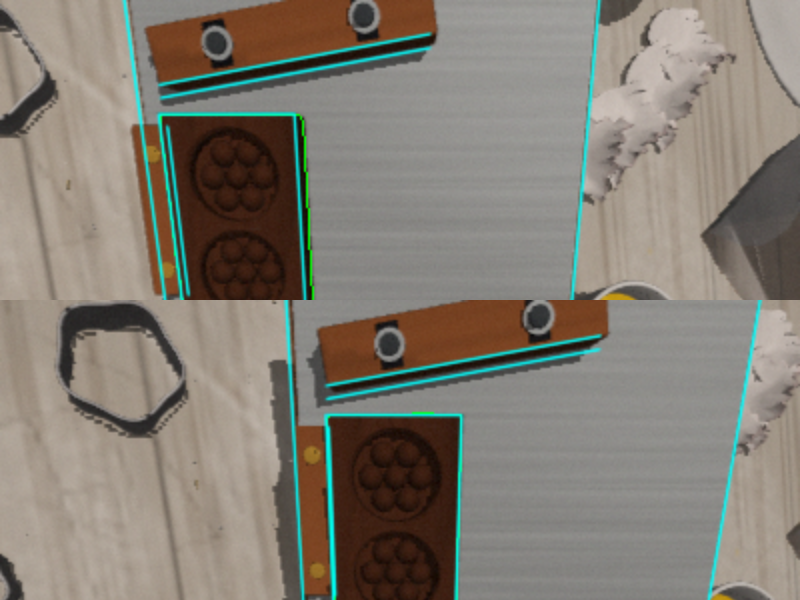

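```bash
cp deck2.npy deck.npy; python3 -c "
from h import *
go([.52,.28,.20],down(0))"
```

```text
shift [412.7  12.6  92.2] turn [ 21.1 -13.2  -4.9] t 11.63
```

```bash
python3 -m crank '[[[0,0,-40],[0,0,0],100],[[41,0,-40],[4,-3,-1],100],[[82,0,-40],[9,-6,-2],100],[[123,5,-20],[15,-9,-3],100],[[164,5,-5],[21,-13,-5],100]]'|grep pos
python3 -c "
from h import *
go([.52,.28,.20],down(0))"
```

```text
ee_pos: [0.4644, -0.0044, 0.2312]
shift [284.3  50.4  39.6] turn [ 2.2 -1.3 -0.8] t 12.05
```

```bash
python3 -m crank '[[[40,7,0],[2.2,-1.3,-0.8],100],[[80,14,5],[2.2,-1.3,-0.8],100],[[120,21,10],[2.2,-1.3,-0.8],100],[[160,28,20],[2.2,-1.3,-0.8],100],[[200,35,30],[2.2,-1.3,-0.8],100]]'|grep pos
python3 -c "
from h import *
go([.52,.28,.20],down(0))"
```

```text
ee_pos: [0.5005, 0.2005, 0.2047]
shift [79.3 20.1  5.1] turn [-0.2 -0.4  0.4] t 12.47
```

```bash
python3 -m crank '[[[79,20,5],[0,0,0.4],100],[[79,20,5],[0,0,0.4],100],[[79,20,5],[0,0,0.4],100],[[79,20,5],[0,0,0.4],100],[[79,20,5],[0,0,0.4],100]]'|grep pos
cat > wfit.py <<'E'
from h import *
import itertools
np.set_printoptions(precision=4,suppress=True)
o=r.observe(); im=wcam(viewer.get_image("wrist"),o)
A=np.array([[x,y,z] for x,ys in ((-75,(-12.75,-.75)),(15,(-12.75,14.25))) for y in ys for z in (0,20)])/1000
B=np.array(list(itertools.product((-15,15),(-9,9),(16,56))))/1000
def hulls(p): M=R.from_euler("z",p[2]).as_matrix(); return [cv2.convexHull(proj(im,X@M.T+[p[0],p[1],0]).astype(np.float32)) for X in (A,B)]
best=None
for e in viewer.trace(im,"wedge_grip"):
    m=e["pixels"].astype(np.uint8); c=max(cv2.findContours(m,cv2.RETR_EXTERNAL,cv2.CHAIN_APPROX_NONE)[0],key=len)[::3,0].astype(float)
    col=im["color"][e["pixels"]].mean(0); w=ray(im,c.mean(0),.01)
    f=lambda p:np.array([max(cv2.pointPolygonTest(h,tuple(q),True) for h in hulls(p)) for q in c])
    s=min((least_squares(f,[w[0]+.02,w[1],y],loss="soft_l1",diff_step=1e-3,x_scale=[.01,.01,.05]) for y in (-.3,0,.3)),key=lambda s:s.cost)
    print(round(e["score"],2),m.sum(),col,s.x,"err",np.abs(s.fun).mean())
    if best is None: best=s.x
c=im["color"][:,:,::-1].copy()
for h in hulls(best): cv2.polylines(c,[h.astype(np.int32)],True,(255,255,0),1)
cv2.imwrite("pics/wf.png",cv2.resize(c,None,fx=1.25,fy=1.25))
E
python3 wfit.py
```

```text
ee_pos: [0.5186, 0.2764, 0.1989]
0.78 2223 [132.0747  54.3176   9.4467] [ 0.3597  0.2913 -0.732 ] err 1.1193929595343126
0.7 1554 [83.2046 61.2368 37.5206] [ 0.5306  0.2837 -0.063 ] err 1.2691230041880244
0.7 1765 [109.4629  46.1416  10.2969] [ 0.5551  0.1525 -0.2295] err 5.037040541319808
```

View pics/wf.png

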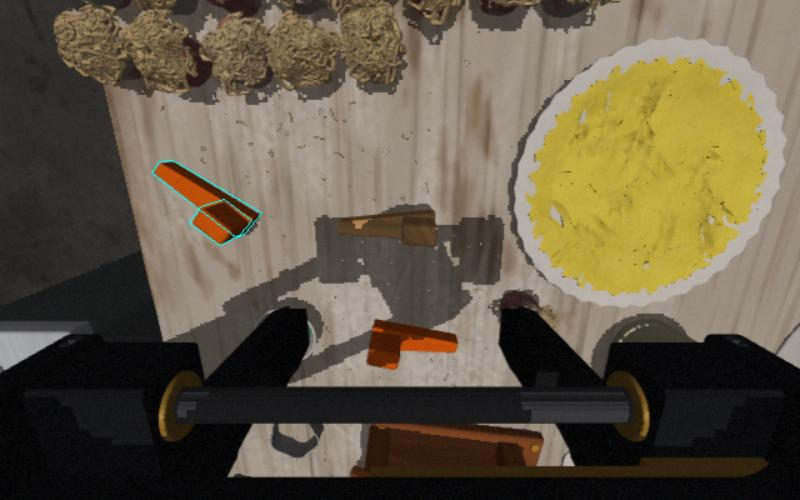

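```bash
python3 -c "
from h import *
go([.5306,.280,.115],down(-3.6))"
```

```text
shift [ 4.6 12.6 84.1] turn [-0.3 -0.3  3.5] t 12.98
```

```bash
python3 -m crank '[[[5,12,30],[0,0,3.5],100],[[5,12,60],[0,0,3.5],100],[[5,12,84],[0,0,3.5],100],[[5,12,84],[0,0,3.5],100],[[5,12,84],[0,0,3.5],100]]'|grep pos
python3 wfit.py
```

```text
ee_pos: [0.5287, 0.2793, 0.1139]
0.8 3015 [77.0517 56.6375 34.8235] [ 0.5312  0.2844 -0.0571] err 1.1981327877648862
0.64 1068 [93.9906 38.4906  7.8455] [ 0.56    0.1487 -0.3858] err 2.989539957685264
0.6 4620 [119.8662  49.2935   8.9695] [ 0.3605  0.2916 -0.7234] err 1.2663714631371374
```

```bash
python3 -c "
from h import *
go([.531,.2844,.026],down(-3.3))"
```

```text
shift [ 2.9  0.1 90.9] turn [-0.2 -0.3 -0.4] t 13.5
```

```bash
python3 -m crank '[[[3,0,25],[-0.2,-0.3,0],80],[[3,0,50],[-0.2,-0.3,0],80],[[3,0,75],[-0.2,-0.3,0],80],[[3,0,91],[-0.2,-0.3,0],80],[[3,0,91],[-0.2,-0.3,0],80]]' 25|grep pos
python3 -m crank '[[[0,0,0],[0,0,0],50],[[0,0,0],[0,0,0],20],[[0,0,0],[0,0,0],20],[[0,0,0],[0,0,0],20],[[0,0,0],[0,0,0],20]]' 25
python3 -m crank '[[[0,0,0],[0,0,0],20],[[0,0,0],[0,0,0],20],[[0,0,0],[0,0,0],20],[[0,0,0],[0,0,0],20],[[0,0,0],[0,0,0],20]]' 25
python3 -c "
from h import *
go([.531,.2844,.026],down(-3.3))"
```

```text
ee_pos: [0.5283, 0.2839, 0.0225]
time_s: 14.33
ee_pos: [0.5305, 0.2852, 0.0254]
ee_rot: [0.729, 0.685, 0.0, -0.0]
wrist_force: [0.1, -0.8, -0.9]
width: 0.444
gripper_force: 0.0
time_s: 14.75
ee_pos: [0.53, 0.2849, 0.0246]
ee_rot: [0.729, 0.685, -0.001, -0.001]
wrist_force: [-1.9, -1.7, 5.5]
width: 0.342
gripper_force: 25.0
shift [-0.5  1.1 -1.4] turn [-0.1  0.  -0.3] t 14.75
```

```bash
python3 -m crank '[[[0,0,-10],[0,0,0],20],[[0,0,-50],[0,0,0],20],[[0,0,-90],[0,0,0],20],[[0,0,-130],[0,0,0],20],[[0,0,-170],[0,0,0],20]]' 25
python3 -c "
from h import *
p,M=deckT([140,106,110]);print(p);go(p,M)"
```

```text
time_s: 15.17
ee_pos: [0.529, 0.2844, 0.1952]
ee_rot: [0.729, 0.685, -0.002, -0.001]
wrist_force: [1.4, -1.1, -1.2]
width: 0.337
gripper_force: 25.0
[ 0.57066299 -0.03427684  0.22152129]
shift [-315.5   61.4  -26.1] turn [-20.6  14.1   1.4] t 15.17
```

```bash
python3 -m crank '[[[-25,5,-30],[0,0,0],20],[[-65,15,-35],[0,0,0],20],[[-105,25,-35],[-7,4.5,0.5],20],[[-145,35,-35],[-13,9,1],20],[[-185,45,-35],[-20,14,1.4],20]]' 25 >/dev/null
python3 -c "
from h import *
p,M=deckT([140,106,110]);go(p,M)"
```

```text
shift [-130.2   18.6  -14.1] turn [-2.8  1.8  0.3] t 15.58
```

```bash
python3 -m crank '[[[-35,5,-4],[-2.8,1.8,0.3],20],[[-70,10,-8],[-2.8,1.8,0.3],20],[[-105,15,-12],[-2.8,1.8,0.3],20],[[-130,18.6,-14],[-2.8,1.8,0.3],20],[[-130,18.6,-14],[-2.8,1.8,0.3],20]]' 25 >/dev/null
python3 -m crank '[[[0,0,0],[0,0,0],20],[[0,0,0],[0,0,0],20],[[0,0,0],[0,0,0],20],[[0,0,0],[0,0,0],20],[[0,0,0],[0,0,0],20]]' 25 >/dev/null
python3 st.py;python3 -c "
from h import *
p,M=deckT([137,106.5,40]);go(p,M)"
```

```text
16.42 deck tcp [138.3 108.2 108.4] F [ 0.5 -0.5 -0.2] T [-1.8  0.8  0.3] w 29.686144920687696
shift [-1.6 -0.8 68.4] turn [-0.4  0.1 -0.1] t 16.42
```

```bash
cat > hfit.py <<'E'
from h import *
import itertools
np.set_printoptions(precision=2,suppress=True)
im=viewer.get_image("wrist"); H=np.linalg.inv(im["hand_eye"])
A=np.array([[x,y,z] for x,ys in ((-75,(-12.75,-.75)),(15,(-12.75,14.25))) for y in ys for z in (0,20)])
B=np.array(list(itertools.product((-15,15),(-9,9),(16,56))))
C=np.c_[[0,1,0],[1,0,0],[0,0,-1]]
def hulls(p):
    out=[]
    for X in (A,B):
        T=(X-[0,0,44])@C.T; T=T@R.from_euler("yz",p[2:4],degrees=True).as_matrix().T+[p[0],0,-19+p[1]]
        c=H[:3,:3]@T.T/1000+H[:3,3:]; u=im["intrinsics"]@c; out.append(cv2.convexHull((u[:2]/u[2]).T.astype(np.float32)))
    return out
for e in viewer.trace(im,"wedge_grip")[:3]:
    m=e["pixels"].astype(np.uint8); c=max(cv2.findContours(m,cv2.RETR_EXTERNAL,cv2.CHAIN_APPROX_NONE)[0],key=len)[::3,0].astype(float)
    f=lambda p:np.array([max(cv2.pointPolygonTest(h,tuple(q),True) for h in hulls(p)) for q in c])
    s=least_squares(f,[0,0,0,0.],loss="soft_l1",diff_step=.02,x_scale=[1,1,2,2]); print(round(e["score"],2),m.sum(),c.mean(0),"dx dz pitch yaw",s.x,np.abs(s.fun).mean())
E
python3 hfit.py
```

```text
0.77 6747 [286.35 263.34] dx dz pitch yaw [0. 0. 0. 0.] 4.961836469499263
0.71 2498 [196.81  60.44] dx dz pitch yaw [0. 0. 0. 0.] 183.6557558865008
0.7 1964 [299.14  27.94] dx dz pitch yaw [0. 0. 0. 0.] 199.86099358783034
```

```bash
sed -i 's/\[0,0,0,0\.\],loss="soft_l1",diff_step=.02,x_scale=\[1,1,2,2\]); print/[20,20,20,20.],loss="soft_l1",f_scale=.7,diff_step=.02,x_scale=[1,1,2,2]); s.x-=20; print/; s/def hulls(p):/def hulls(p):\n    p=np.array(p)-20/' hfit.py; python3 hfit.py
```

```text
0.67 2596 [196.96  60.04] dx dz pitch yaw [ 93.7   46.12 110.08 -15.78] 7.130272672509563
```

```bash
python3 hfit.py|grep -v "196\.";python3 hfit.py|grep -v "196\."; python3 st.py
```

```text
0.66 6830 [286.66 263.33] dx dz pitch yaw [-4.5   8.54 -2.25  1.64] 2.972389060137573
0.82 6776 [286.62 263.55] dx dz pitch yaw [-4.34  8.46 -3.02  1.83] 2.959187471210827
16.82 deck tcp [138.5 107.  108.6] F [-1.   0.1 -0.7] T [-1.8  0.7  0.2] w 29.865626002503298
```

```bash
python3 - <<'E'
s=open("hfit.py").read()
s=s.replace("    f=lambda","""    d=cv2.GaussianBlur(m.astype(np.float32),(0,0),3); gy,gx=np.gradient(d); k=[]
    for q in c:
        i,j=int(q[1]),int(q[0]); g=np.array([gx[i,j],gy[i,j]]); n=q-5*g/(np.linalg.norm(g)+1e-9); x,y=np.clip(n.astype(int),0,[639,399]); k.append(im["color"][y,x].max()>60 and q[1]<303)
    n0=len(c); c=c[np.array(k)]
    if len(c)<20 or c[:,1].mean()<150: continue
    print(n0,len(c),c.min(0),c.max(0))
    f=lambda""",1)
open("hfit.py","w").write(s)
E
python3 hfit.py;python3 hfit.py
```

```text
156 43 [239. 227.] [348. 247.]
0.84 6854 [300.56 235.12] dx dz pitch yaw [-8.59  4.65  6.62 -0.17] 0.2450947700958442
156 42 [240. 227.] [348. 245.]
0.64 6950 [300.36 234.6 ] dx dz pitch yaw [-0.58  5.95 -5.81  0.95] 0.31892133426650865
```

```bash
sed -i 's/    s=least_squares.*/    g=lambda p:f(np.array([p[0],20,20,p[1]])); s=least_squares(g,[20,20.],loss="soft_l1",f_scale=.7,diff_step=.01); print("dx yaw",s.x-20,np.abs(s.fun).mean())/' hfit.py; python3 hfit.py
```

```text
156 42 [241. 227.] [348. 245.]
dx yaw [-2.36  0.24] 0.3205875115036655
```

```bash
python3 -m crank '[[[0.5,0,25],[-0.4,0.1,0],20],[[0.5,0,50],[-0.4,0.1,0],20],[[0.5,0,65],[-0.4,0.1,0],20],[[0.5,0,74],[-0.4,0.1,0],20],[[0.5,0,74],[-0.4,0.1,0],20]]' 25 >/dev/null; python3 st.py
for i in 1 2 3 4 ; do python3 -m crank '[[[0,0,1],[0,0,0],20],[[0,0,2],[0,0,0],20],[[0,0,2],[0,0,0],20],[[0,0,2],[0,0,0],20],[[0,0,2],[0,0,0],20]]' >/dev/null; python3 st.py; done
```

```text
17.53 deck tcp [136.  107.2  32.6] F [-1.  -1.  -0.9] T [-1.4  1.5  0.3] w 29.62890431847847
17.95 deck tcp [138.9 107.3  33.5] F [-0.2  0.  -0.7] T [-1.7  1.1 -0.2] w 29.670780663770095
18.37 deck tcp [138.  107.3  30.6] F [-0.2 -0.1 -0.9] T [-1.6  0.6  0.3] w 29.46009311520442
18.78 deck tcp [138.2 107.3  28.8] F [-0.7 -0.4  2.4] T [-1.8  3.1  0.2] w 29.847788749982872
19.2 deck tcp [138.8 107.4  28.7] F [-5.5 -1.2 20.5] T [-3.2 13.5  0.9] w 29.421616072908716
```

```bash
python3 -m crank '[[[0,0,-2.5],[0,0,0],20],[[0,0,-2.5],[0,0,0],20],[[0,-6,-2.5],[0,0,0],20],[[0,-12,-2.5],[0,0,0],20],[[0,-12,-2.5],[0,0,0],20]]' >/dev/null; python3 st.py
for i in 1 2 3 ; do python3 -m crank '[[[0,-2,0],[0,0,0],20],[[0,-4,0],[0,0,0],20],[[0,-6,0],[0,0,0],20],[[0,-6,0],[0,0,0],20],[[0,-6,0],[0,0,0],20]]' >/dev/null; python3 st.py; done
```

```text
19.62 deck tcp [124.6 107.4  28.8] F [-0.7 -1.   2.2] T [-2.4  2.9  0.6] w 29.993554926153813
20.03 deck tcp [119.6 107.3  28.9] F [-0.6  0.5 -0.9] T [-1.9  0.9  0.6] w 29.94344793805275
20.45 deck tcp [113.8 107.3  29.1] F [ 1.1 -0.2 -0.9] T [-1.3  0.9  0.7] w 29.33093577071967
20.87 deck tcp [107.8 107.3  29.1] F [-0.5 -0.4 -0.2] T [-1.4  1.3  0.2] w 29.40903154815453
```

```bash
for i in 1 2 3 4; do python3 -m crank '[[[0,-1,0],[0,0,0],20],[[0,-2,0],[0,0,0],20],[[0,-3,0],[0,0,0],20],[[0,-3,0],[0,0,0],20],[[0,-3,0],[0,0,0],20]]' >/tmp/o; python3 st.py; done
```

```text
21.28 deck tcp [105.  107.3  29.1] F [ 0.5  0.2 -1.3] T [-1.5  1.3 -0.1] w 29.63986266073789
21.7 deck tcp [102.  107.4  29.1] F [-1.   0.2 -1. ] T [-1.7  1.6  0.5] w 29.999189352786644
22.12 deck tcp [ 98.9 107.4  29.1] F [-0.2 -1.1 -1.3] T [-1.6  1.4  0.4] w 29.572399969180367
22.53 deck tcp [ 95.9 107.4  29.1] F [-0.9  0.7 -0.1] T [-1.5  1.1  0.8] w 30.173560616216513
```

```bash
python3 -m crank '[[[0,0,0.7],[0,0,0],20],[[0,0,0.7],[0,0,0],45],[[0,0,0.7],[0,0,0],55],[[0,0,0.7],[0,0,0],55],[[0,0,0.7],[0,0,0],55]]' 25 |grep width
python3 -m crank '[[[0,0,0],[0,0,0],55],[[0,0,-20],[0,0,0],55],[[0,0,-45],[0,0,0],55],[[0,20,-60],[0,0,0],30],[[0,50,-60],[0,0,0],0]]'|grep width
python3 -m crank '[[[0,0,0],[0,0,0],0],[[0,0,0],[0,0,0],0],[[0,0,0],[0,0,0],0],[[0,0,0],[0,0,0],0],[[0,0,0],[0,0,0],0]]'|grep width
python3 st.py
python3 - <<'E'
from h import *
import itertools
np.set_printoptions(precision=2,suppress=True)
im=wcam(viewer.get_image("wrist"),r.observe()); p=np.load("deck.npy"); D=deckR(p[3])
for n in ("wedge_grip","mould_mid"):
  for d in viewer.search_frame(im,n)[:3]: print(n,round(d["score"],2),D.T@(np.array(d["point"])-p[:3])*1000)
E
```

```text
width: 0.548
width: 0.421
width: 0.046
23.78 deck tcp [144.  107.3  87.5] F [-1.  -0.4 -0.8] T [-1.   1.2  0.6] w 4.0332997602753276
wedge_grip 0.7 [118.87 112.41   3.78]
wedge_grip 0.62 [ 77.34 105.69  39.83]
wedge_grip 0.6 [-11.38 239.06 -93.67]
mould_mid 0.73 [ 111.26  276.98 -110.54]
mould_mid 0.62 [25.83 68.05 26.97]
```

```bash
python3 -m crank '[[[-1,3,20],[0,0,0],0],[[-1,3,40],[0,0,0],0],[[-1,3,58],[0,0,0],0],[[-1,3,70],[0,0,0],0],[[-1,3,73],[0,0,0],0]]'>/tmp/o; python3 st.py
python3 -m crank '[[[0,0,0],[0,0,0],0],[[0,0,0],[0,0,0],0],[[0,0,0],[0,0,0],0],[[0,0,0],[0,0,0],0],[[0,0,0],[0,0,0],0]]'>/tmp/o; python3 st.py
for i in 1 2 3 4; do python3 -m crank '[[[0,-1,0],[0,0,0],0],[[0,-2,0],[0,0,0],0],[[0,-3,0],[0,0,0],0],[[0,-3,0],[0,0,0],0],[[0,-3,0],[0,0,0],0]]' >/tmp/o; python3 st.py; done
```

```text
24.35 deck tcp [146.8 106.2  13.2] F [-0.7  0.4 -0.4] T [-1.   1.3  0.5] w 0.26755365835401634
24.77 deck tcp [150.  106.2  16.4] F [-0.1 -0.2  0.6] T [-1.   1.2  0.1] w 0.005464309109090421
25.18 deck tcp [145.9 106.2  15.4] F [-0.3  0.  -1.3] T [-1.2  0.8 -0.2] w 0.36518188973697857
25.6 deck tcp [142.9 106.2  15.4] F [ 0.3  0.3 -0.8] T [-1.4  0.6  0.2] w 0.5165884014666242
26.02 deck tcp [140.  106.2  15.4] F [ 0.  -0.  -0.3] T [-1.4  0.9  0.6] w 0.5115131600341151
26.43 deck tcp [136.9 106.3  15.4] F [ 0.7 -0.5 -0.2] T [-1.8  1.1  0.7] w 0.3042789119883584
```

```bash
for i in 1 2 3 4 5; do python3 -m crank '[[[0,-1,0],[0,0,0],0],[[0,-2,0],[0,0,0],0],[[0,-3,0],[0,0,0],0],[[0,-3,0],[0,0,0],0],[[0,-3,0],[0,0,0],0]]' >/tmp/o; python3 st.py; done
```

```text
26.85 deck tcp [134.  106.3  15.4] F [1.1 0.4 0.6] T [-1.   0.9 -0.3] w 0.5313040366010311
27.27 deck tcp [131.  106.3  15.4] F [ 0.5 -0.3 -0.1] T [-1.6  0.5  0.7] w 0.3409309334332117
27.68 deck tcp [127.9 106.3  15.4] F [-0.6 -0.4 -0.2] T [-1.3  1.  -0.1] w 0.31759512319663646
28.1 deck tcp [125.1 106.3  15.5] F [-0.4  0.1  0.5] T [-0.9  0.6  0.4] w 0.506696250767797
28.52 deck tcp [122.7 106.4  15.8] F [0.9 1.7 1.2] T [ 0.2 -1.2  0.5] w 0.3102150403425986
```

```bash
for i in 1 2 3 4; do python3 -m crank '[[[0,-1,0],[0,0,0],0],[[0,-2,0],[0,0,0],0],[[0,-2,0],[0,0,0],0],[[0,-2,0],[0,0,0],0],[[0,-2,0],[0,0,0],0]]' >/tmp/o; python3 st.py; done
```

```text
28.93 deck tcp [121.3 106.4  16. ] F [5.8 3.7 2.6] T [ 1.9 -5.5 -0.1] w 0.4452150450704071
29.35 deck tcp [120.4 106.5  16.4] F [6.7 2.9 3.6] T [ 2.8 -8.  -0.1] w 0.17670647152956442
29.77 deck tcp [119.8 106.6  17. ] F [9.2 3.6 4.5] T [ 3.7 -8.8 -0.1] w 0.2619739407414214
30.18 deck tcp [119.1 106.7  17.5] F [10.   4.6  6.2] T [  4.3 -10.9  -0.2] w 0.4639817289689186
```

```bash
python3 -m crank '[[[0,10,0],[0,0,0],0],[[0,20,0],[0,0,0],0],[[0,20,-40],[0,0,0],0],[[0,20,-80],[0,0,0],0],[[-30,10,-110],[0,0,0],0]]'>/tmp/o
python3 -m crank '[[[-40,-10,-10],[0,0,0],0],[[-80,-30,-20],[0,0,0],0],[[-80,-45,-20],[0,0,0],0],[[-80,-45,-20],[0,0,0],0],[[-80,-45,-20],[0,0,0],0]]'>/tmp/o; python3 st.py
cat > dfit.py <<'E'
from h import *
import itertools,sys
np.set_printoptions(precision=2,suppress=True)
im=wcam(viewer.get_image("wrist"),r.observe()); p=np.load("deck.npy"); D=deckR(p[3])
A=np.array([[x,y,z] for x,ys in ((-75,(-12.75,-.75)),(15,(-12.75,14.25))) for y in ys for z in (0,20)])-[0,0,44]
B=np.array(list(itertools.product((-15,15),(-9,9),(16,56))))-[0,0,44]
K=np.array(list(itertools.product((-28,28),(-46,46),(-12,12))))
def hull(parts,q): # q: pos mm, rotvec deg in deck
    M=R.from_rotvec(q[3:],degrees=True).as_matrix()
    return [cv2.convexHull(proj(im,(X@M.T+q[:3])/1000@D.T+p[:3]).astype(np.float32)) for X in parts]
def run(name,parts,q0,free):
    for e in viewer.trace(im,name)[:4]:
        m=e["pixels"].astype(np.uint8); c=max(cv2.findContours(m,cv2.RETR_EXTERNAL,cv2.CHAIN_APPROX_NONE)[0],key=len)[::2,0].astype(float)
        u=proj(im,D@(np.array(q0[:3])/1000)+p[:3])
        if np.linalg.norm(c.mean(0)-u)>50: continue
        def g(v): q=np.array(q0,float); q[free]=v-100; h=hull(parts,q); return np.array([max(cv2.pointPolygonTest(a,tuple(t),True) for a in h) for t in c])
        s=least_squares(g,np.array(q0,float)[free]+100,loss="soft_l1",f_scale=.7,diff_step=.005,x_scale=1); print(name,round(e["score"],2),m.sum(),s.x-100,"err",np.abs(s.fun).mean())
run("mould_mid",[K],[28,46,12,0,0,0],[0,1,5])
run("wedge_grip",[A,B],[92,105,44,0,0,0],[0,1,5])
run("wedge_grip",[A,B],[92,105,44,0,0,0],[0,1,2,3,4,5])
E
python3 dfit.py
```

```text
31.02 deck tcp [ 77.1  -2.7 143. ] F [ 0.3 -0.3  0.1] T [-1.9  0.7  0.2] w 0.2753261680634894
mould_mid 0.97 6466 [29.12 46.76 -0.44] err 0.6786506509898569
wedge_grip 0.63 2837 [ 88.32 105.12  -1.18] err 0.8418643205070724
wedge_grip 0.63 2837 [ 88.5  106.03  35.19   0.33   1.85  -0.74] err 0.643547286190544
```

```bash
python3 -m crank '[[[10,40,0],[0,0,0],0],[[40,60,0],[0,0,0],0],[[75,60,0],[0,0,0],0],[[108,60,0],[0,0,0],0],[[108,60,-2],[0,0,0],0]]'>/tmp/o
python3 -m crank '[[[0,0,0],[0,0,0],0],[[0,0,35],[0,0,0],0],[[0,0,70],[0,0,0],0],[[0,0,105],[0,0,0],0],[[0,0,125],[0,0,0],0]]'>/tmp/o; python3 st.py
python3 -m crank '[[[0,0,0],[0,0,0],0],[[0,0,0],[0,0,0],0],[[0,-5,0],[0,0,0],0],[[0,-9,0],[0,0,0],0],[[0,-9,0],[0,0,0],0]]'>/tmp/o; python3 st.py
```

```text
32.05 deck tcp [136.9 104.7  17.7] F [0.2 0.2 0. ] T [-1.4  1.2  0.8] w 0.24855904613459565
32.47 deck tcp [130.8 105.4  22.6] F [ 0.4 -0.1 -1.2] T [-1.3  0.9  0.6] w 0.3548816458843149
```

```bash
python3 -m crank '[[[0,0,4],[0,0,0],0],[[0,0,9],[0,0,0],0],[[0,-2,9],[0,0,0],0],[[0,-4,9],[0,0,0],0],[[0,-4,9],[0,0,0],0]]'>/tmp/o; python3 st.py
for i in 1 2 3 ; do python3 -m crank '[[[0,-1,0],[0,0,0],0],[[0,-2,0],[0,0,0],0],[[0,-2,0],[0,0,0],0],[[0,-2,0],[0,0,0],0],[[0,-2,0],[0,0,0],0]]' >/tmp/o; python3 st.py; done
```

```text
32.88 deck tcp [125.8 105.7  11.9] F [-0.1  0.7  0.5] T [-0.9  1.   0.2] w 0.5605946924237163
33.3 deck tcp [124.6 105.6  12.2] F [-0.   0.8  1.3] T [-2.   0.6 -0. ] w 0.5158116210512582
33.72 deck tcp [122.5 105.6  12.1] F [ 0.6 -0.6 -0.3] T [-1.4  1.1  0.9] w 0.3307402121225591
34.13 deck tcp [120.5 105.6  12.1] F [0.7 0.3 0. ] T [-1.1  0.3  0.6] w 0.2214349216670215
```

```bash
for i in 1 2 3 4; do python3 -m crank '[[[0,-1,0],[0,0,0],0],[[0,-1.5,0],[0,0,0],0],[[0,-1.5,0],[0,0,0],0],[[0,-1.5,0],[0,0,0],0],[[0,-1.5,0],[0,0,0],0]]' >/tmp/o; python3 st.py; done
```

```text
34.55 deck tcp [119.8 105.6  12.5] F [3.6 0.3 0.4] T [-1.4 -2.3  0.4] w 0.18113616734081212
34.97 deck tcp [119.2 105.6  12.8] F [6.2 0.5 1.5] T [ 0.  -6.6  0.2] w 0.33977449174279234
35.38 deck tcp [118.8 105.6  13.2] F [7.1 0.4 1.8] T [-0.6 -7.6 -0. ] w 0.032769847761185564
35.8 deck tcp [118.4 105.6  13.6] F [8.8 1.8 2.7] T [  0.1 -10.    0.3] w 0.24790190622915684
```

```bash
python3 -m crank '[[[0,-1,0],[0,0,0],0],[[0,-1,0],[0,0,0],0],[[0,-1,0],[0,0,0],0],[[0,-1,0],[0,0,0],0],[[0,-1,0],[0,0,0],0]]' >/tmp/o; python3 st.py
python3 -m crank '[[[0,0,0],[0,0,0],0],[[0,0,0],[0,0,0],0],[[0,0,0],[0,0,0],0],[[0,0,0],[0,0,0],0],[[0,0,0],[0,0,0],0]]' >/tmp/o; python3 st.py
```

```text
36.22 deck tcp [118.2 105.6  14. ] F [10.1  0.9  2.9] T [ -0.1 -11.5  -0.2] w 0.3413904243981911
36.63 deck tcp [118.2 105.6  13.9] F [10.5  1.8  3. ] T [ -0.2 -11.1  -0.4] w 0.3414714537501913
```

Jammed at about 10 N. I'll back off and check.

```bash
python3 -m crank '[[[0,6,0],[0,0,0],0],[[0,20,0],[0,0,0],0],[[0,22,-40],[0,0,0],0],[[0,22,-80],[0,0,0],0],[[-30,10,-110],[0,0,0],0]]'>/tmp/o
python3 -m crank '[[[-40,-10,-10],[0,0,0],0],[[-80,-30,-20],[0,0,0],0],[[-80,-45,-20],[0,0,0],0],[[-80,-45,-20],[0,0,0],0],[[-80,-45,-20],[0,0,0],0]]'>/tmp/o; python3 st.py; python3 dfit.py
```

```text
37.47 deck tcp [ 76.1  -2.5 139.2] F [-0.   0.5  0.4] T [-1.2  0.7  0.5] w 0.25625460469157607
mould_mid 0.85 6677 [29.39 46.15 -0.1 ] err 0.5265702971296925
wedge_grip 0.66 2881 [ 87.12 105.24  -0.97] err 1.013567552154345
wedge_grip 0.66 2881 [ 87.11 106.03  36.46   0.56   0.18  -0.58] err 0.6969861273822098
```

```bash
python3 -c "
from cell import r
print(r.finish_job())"
```

```text
the job is handed in; nothing more can be done
None
```

The mould board slid home into the corner of the two fences, and the wedge is jammed between it and the rail with about a 10 N push. The last camera check put the board within about 1.5 mm of home and the wedge between board and rail. Everything is released and the job is handed in; no verdict came back.

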